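# Close and lock the chip extractor's hatch

## Robot

A 6-joint arm with a two-finger parallel gripper is mounted at the origin on the work surface. World frame = base frame: x ahead of the robot, y to its left, z up, the work surface at z = 0. Lengths are in m, angles in rad, forces in N, time in s.
With the tool pointing down it reaches from about 0.3 to 0.875 m from the base axis. Payload 6.4 kg.
Tool frame: the origin (TCP) lies midway between the tips of the shut fingers; the grasp point (between the pads) lies 19 mm behind it (robot.grasp_offset is the distance from the TCP to the grasp point, in m); z points along the fingers, y is the line along which they close (so a half turn about z gives the same grasp; the last joint's range is limited). The gripper opens to 88 mm and grips with 3 to 60 N. Pads are 18 mm wide; open, the fingers measure 123 mm over their backs; the gripper's body (75 mm by 187 mm) begins 45 mm behind the grasp point.
Start: joints at [1.049, 0.181, 1.607, -0, 1.354, -0.206], TCP at [0.179, 0.547, 0.239] pointing down, gripper open.
Joint ranges: [-2.99, 2.99], [-0.89, 2.07], [0.3, 2.58], [-1.14, 4.28], [0, 2.63], [-3.12, 3.12]. Speed limits (rad/s): [2.57, 2.57, 3.01, 3.14, 3.14, 3.14].

## Interface

Orientations are given as a unit quaternion [w, x, y, z].
In Python, from rig import robot gives the robot as it stands.
- The arm moves only by the tool arm_command, never from a script. Its argument "deltas" is a list of rows, each a list of 2 entries, a list of its own where there are three numbers: the shift along the tool's x, y, z in cm, then the turn about the tool's z in degrees. In form: [[[x, y, z], spin], ...]. A call has 1 to 12 rows; each row is the pose to reach, as a shift and turn from the pose commanded when the call began, along the tool's axes at that moment; what a row does not reach only later rows make up. A row lasts 1/10 s, in which the tool goes at most 50 mm and 8.59 degrees, less where a joint would pass 70% of its speed; a pose out of reach is approached as far as the arm can. A call with a gripper value outside its range is refused whole. "jaw" is the opening, from 0 (shut) to 1 (fully open), set as the call begins (left out, the last holds). The fingers move at their own pace and stop on an object; "grip_force" is the grip in N (left out, the last holds). Time passes only in rows, so rows that repeat a pose let the fingers close. It gives the time, the measured TCP pose, the force, the opening and the grip force at its end, in the units of the state.
- robot.observe(): the state, without advancing time (a new reading comes with each control period).
- robot.get_image(name): name is "scene" or "top"; returns (picture, depth): 480x640x3 uint8, red, green, blue; 480x640 float32, m along the optical axis (not along the pixel's ray), 0 where there is no reading.
- robot.camera_model(name): a dict with "K" (3x3 intrinsics, pixels), "position" and "rotation" of the camera in the world. Camera axes: x right, y up, looking along -z (the intrinsics and any distortion apply to the point x, -y, -z); pixel columns grow to the right and rows downward; lengths in m; the calibration is good to about 2 mm. A picture is of the moment at which its call begins. camera_model takes no time and is no camera call.
- robot.close_job(): hands the job in; it is judged then, once.
Trained networks look in the newest picture that a camera, given by its name, has taken for a name from the list of things; names that differ only in an ending like _2 or _b are one class to them, and where a whole thing is asked for, a point or a joint stands for the part that bears it (a point fixed in the world has none). Each returns a list of dicts, best first, with "p" (0 to 1); they miss things now and then, are a little off and sometimes report something else, mostly with a low value. They report only what shows in the picture. A call takes as long as a camera call.
- robot.recognise(target, camera): "at" ([column, row] as shares, 0 to 1, of the picture: columns of its width, rows of its height, amid what is visible of it).
- robot.mark_of(target, camera): "at" ([column, row] as shares, 0 to 1, of the picture: columns of its width, rows of its height: a listed point, or the origin of a listed thing).
The state is a dict: "time_s": time; "joint_positions": joint angles; "qd": joint speeds; "tau": joint torques, N m; "position": TCP position; "tool_rot": TCP orientation; "wrist_force": force on the tool from outside, world axes, zero at the start; "ft_torque": the same for the moment, N m; "grip_width": opening from 0.0 (shut) to 1.0 (fully open); "grasp_force": force on a finger pad.
Only numpy, scipy, OpenCV 4.12 (cv2) and the standard library are available. Lean on these libraries where they do the work, as an engineer would, in place of code of your own. Each camera call takes 0.05 s, during which the arm holds its last target. There are 200 camera calls.

## Task

The hatch on top of the small grey chip extractor on the carving bench stands ajar on its sprung seal. Push it shut, press its black wing-headed fastener down until you feel it bottom gently (do not force it past the bottom stop, nor wrench it round before it is down), turn it a quarter turn clockwise seen from above until it catches, and let go so that the hatch stays locked shut. Leave everything else on the bench where it is.

Things in the scene. Friction and masses are not known exactly. Their poses are not given: they have to be found in the camera images.
- fastener_grip (a point): Middle of the fastener's wing, on its turning axis: the place to grip. The wing is an upright black bar 38 mm long (point x), 12 mm thick (point y, grip across this), 26 mm high (point z, out of the hatch), on an 11 mm steel stem. Unpressed, this point is 37 mm above the hatch's upper face: 24 mm of bare stem lie under the wing. It starts pointing at the hinge.
- fastener_foot (a point): Point on the hatch's upper face on the fastener's axis (z out of the hatch), 45 mm in from the front edge. Pressed, the wing sinks against a spring: 6 N plus 0.2 N per mm. With hatch shut and wing unturned, its cam drops through a hidden keeper and meets a springy bottom stop after 5 to 17 mm: that depth varies, cannot be seen, only felt as marked stiffening (9 N per mm).
- fastener (a joint): Turn of the fastener, rad: 0 = unlocked, as at the start; grows clockwise from above; 1.57 = quarter turn (at most 1.61). Friction 0.05 N m. With the hatch shut it turns only when pressed to within 1.5 mm of the stop or lightly on it. Let go after the full quarter turn, it springs up about 4 mm into a notch and holds the hatch; let go earlier, it hangs short of the notch.
- stop (a joint): How far the cam pushes the keeper's bottom stop down, in m: 0 when untouched, 9 N per mm. It is strained beyond 2.2 mm (20 N on the stop, some 26 N or more on the fastener in all).
- bracket (a joint): How far the keeper's slotted bracket is twisted by the cam, rad: 0 at rest, positive clockwise, 1.5 N m per rad. It twists only if the fastener is turned while not pressed deep enough (the cam, with about 0.1 rad of play, then wrenches the slot); beyond 0.15 rad it is strained.
- hatch (a joint): Opening angle of the hatch, rad: 0 = shut, flat on the housing. It starts ajar at 0.11 to 0.17; let go unlocked, its seal pushes it back up to about 0.11. Some 4 N at the fastener push it shut.
- hatch_hinge (a point): Middle of the hinge line on the far side of the hatch, at the hatch's underside, 120 mm above the bench. Site x points away from the fastener in the hatch's plane, y along the hinge axis (positive turn about +y opens), z out of the hatch. The fastener's axis is at point x = -215 mm, y = 0. The hatch is an aluminium plate 255 x 304 x 12 mm.
- housing: Grey sheet-metal housing of the chip extractor, 260 x 300 x 120 mm, fixed to the bench; origin at the centre of its underside, x towards the hinge side, z up. A black hose stub stands out of its hinge side.
- gouge_a: Carving gouge, light handle, 225 mm long, 28 mm high, lying; a bystander, to be left alone. Origin under its centre on the bench.
- gouge_b: Carving gouge, dark handle, 205 mm long, 28 mm high, lying; a bystander, to be left alone. Origin under its centre on the bench.
- mallet: Round wooden mallet standing on its head, 80 mm wide, 240 mm high; a bystander, to be left alone. Origin under its centre on the bench.
- oilstone: Grey oilstone 150 x 50 x 25 mm; a bystander, to be left alone. Origin under its centre on the bench.
- wax_tin: Steel tin 70 mm wide, 45 mm high; a bystander, to be left alone. Origin under its centre on the bench.
- rosette: Round carved wooden rosette 110 mm wide, 27 mm high; a bystander, to be left alone. Origin under its centre on the bench.
- blank: Plywood blank 160 x 70 x 30 mm; a bystander, to be left alone. Origin under its centre on the bench.

How it is judged:
By the outcome, as a careful person would: the job done as asked, in the order asked, and still so for the second after the job is handed in, with the robot touching nothing.
It also fails if it takes over 48 s, if anything falls off the work surface, if the arm or the gripper's body presses on something with over 40 N, if the wrist force passes 120 N, or if a joint passes its speed limit or range.

## Working session

There is one attempt and no reset: what is moved stays moved. The work goes in short steps, Python scripts to look and compute and a tool call to move; the robot and the scene stay as the last step left them, time stands still between calls to the robot, and variables do not carry over. Pictures are saved under pics/ and viewed, at most 10 in all, crops included, and the job is handed in when it is done.

Besides the shell and the picture viewer there is one more tool, called after "Request:" as name([rows], argument=value, ...), one row to a line, values as JSON. arm_command: Moves the arm, as the interface text tells. Its arguments: {"type":"object","properties":{"deltas":{"type":"array"},"jaw":{"type":"number"},"grip_force":{"type":"number"}},"required":["deltas"]}

```bash
mkdir -p pics
cat > h.py <<'E'
import numpy as np, cv2
from rig import robot
def px2w(cam,u,v,depth):
    m=robot.camera_model(cam);K=np.array(m["K"]);R=np.array(m["rotation"]);p=np.array(m["position"])
    if "distortion" in m: pass
    x=(u-K[0,2])/K[0,0]*depth;y=(v-K[1,2])/K[1,1]*depth
    return p+R@np.array([x,-y,-depth])
def w2px(cam,P):
    m=robot.camera_model(cam);K=np.array(m["K"]);R=np.array(m["rotation"]);p=np.array(m["position"])
    c=R.T@(np.array(P)-p); d=-c[2]
    return K[0,0]*c[0]/d+K[0,2],-K[1,1]*c[1]/d+K[1,2],d
E
python3 - <<'E'
from h import *
print(robot.observe())
for c in("scene","top"):
    im,d=robot.get_image(c);cv2.imwrite(f"pics/{c}0.png",im[...,::-1]);np.save(f"{c}d.npy",d)
    m=robot.camera_model(c);print(c,m)
    for t in("fastener_grip","fastener_foot","hatch_hinge","housing"):
        for r in robot.mark_of(t,c)[:2]:
            u,v=r["at"][0]*640,r["at"][1]*480
            dd=d[min(479,int(v)),min(639,int(u))]
            print(t,round(r["p"],2),round(u,1),round(v,1),dd,px2w(c,u,v,dd).round(4))
E
```

```text
{'time_s': 0.0, 'joint_positions': array([ 1.04869521e+00,  1.81516582e-01,  1.60795461e+00, -9.31462230e-06,
        1.35377287e+00, -2.06279337e-01]), 'qd': array([-0.00189901,  0.00056507, -0.00011978,  0.00027038,  0.00033316,
        0.00064717]), 'tau': array([-3.92253642e-04, -4.33885932e+01, -3.41838062e+01,  7.00819865e-02,
        3.86920036e-02, -1.41468026e-04]), 'position': array([0.17831179, 0.54612338, 0.23784968]), 'tool_rot': array([-2.89860878e-04,  1.57254389e-01,  9.87557783e-01, -7.73168070e-04]), 'wrist_force': array([-0.68954462, -0.30925031,  0.47234   ]), 'ft_torque': array([ 0.00198222, -0.04638239,  0.02378558]), 'grasp_force': 0.0, 'grip_width': 0.9987683045296121}
scene {'K': array([[501.28278129,   0.        , 315.527382  ],
       [  0.        , 501.28278129, 232.9005104 ],
       [  0.        ,   0.        ,   1.        ]]), 'position': array([1.45158475, 0.59194693, 0.97353045]), 'rotation': array([0.4106555 , 0.19734585, 0.39399788, 0.79823702])}Traceback (most recent call last):
  File "<stdin>", line 10, in <module>
  File "h.py", line 7, in px2w
    return p+R@np.array([x,-y,-depth])
             ~^~~~~~~~~~~~~~~~~~~~~~~~
ValueError: matmul: Input operand 1 has a mismatch in its core dimension 0, with gufunc signature (n?,k),(k,m?)->(n?,m?) (size 3 is different from 4)
```

Rotation is a quaternion.

```bash
sed -i 's/R=np.array(m\["rotation"\])/R=q2R(m["rotation"])/' h.py
cat >> h.py <<'E'
from scipy.spatial.transform import Rotation as Ro
def q2R(q): return Ro.from_quat(np.roll(q,-1)).as_matrix()
E
python3 - <<'E'
from h import *
for c in("scene","top"):
    im,d=robot.get_image(c);cv2.imwrite(f"pics/{c}0.png",im[...,::-1]);np.save(f"{c}d.npy",d)
    m=robot.camera_model(c);print(c,list(m),m["position"])
    for t in("fastener_grip","fastener_foot","hatch_hinge","housing"):
        for r in robot.mark_of(t,c)[:2]:
            u,v=r["at"][0]*640,r["at"][1]*480
            dd=d[min(479,int(v)),min(639,int(u))]
            print(t,round(r["p"],2),round(u,1),round(v,1),dd,px2w(c,u,v,dd).round(4))
E
```

```text
scene ['K', 'position', 'rotation'] [1.45158475 0.59194693 0.97353045]
fastener_grip 0.58 294.4 200.8 1.3657458 [ 0.5693 -0.1233  0.2079]
fastener_foot 0.59 295.9 210.8 1.4052188 [ 0.5554 -0.1307  0.1635]
hatch_hinge 0.71 272.4 267.9 1.2774216 [ 0.7446 -0.0623  0.1226]
housing 0.84 293.3 270.6 1.2563624 [ 0.7291 -0.0065  0.1308]
top ['K', 'position', 'rotation'] [ 0.48616633 -0.04254316  1.2340434 ]
fastener_grip 0.51 382.2 241.9 1.0230032 [ 0.5553 -0.1311  0.211 ]
fastener_foot 0.73 379.5 246.9 1.0232592 [ 0.5441 -0.1252  0.2101]
hatch_hinge 0.93 347.4 166.0 1.1258804 [ 0.7477 -0.054   0.1236]
hatch_hinge 0.6 363.9 218.9 1.0909534 [ 0.6143 -0.0933  0.148 ]
housing 0.97 362.7 219.3 1.0862911 [ 0.6127 -0.0902  0.1527]
```

View pics/scene0.png

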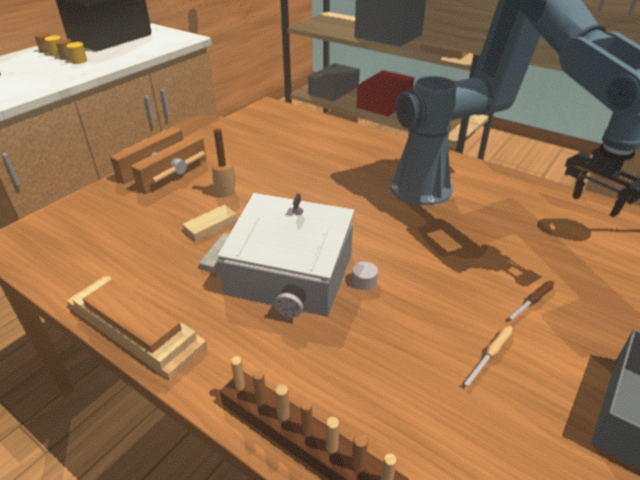

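View pics/top0.png

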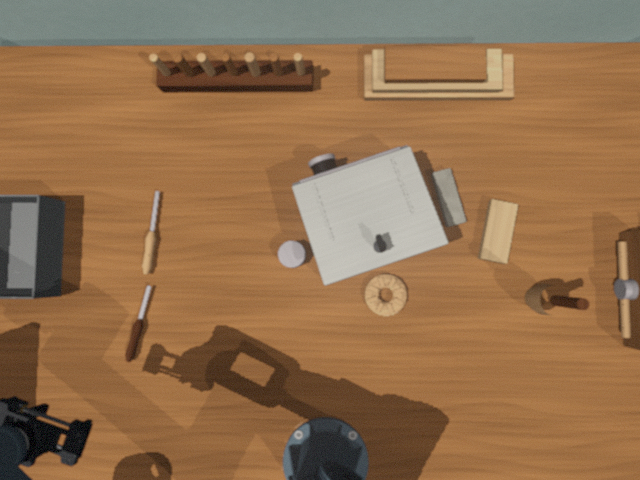

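The scene view shows the hatch ajar with its wing near (296,203). The top view shows the wing at (380,243), the hinge edge from (295,186) to (410,149), the rosette at (386,295) and the tin at (291,254). Next I'll fit the hatch plane and the wing from the depth image.

```bash
cat > m.py <<'E'
from h import *
def cloud(c,d,u0,u1,v0,v1):
    V,U=np.mgrid[v0:v1,u0:u1];z=d[v0:v1,u0:u1]
    m=robot.camera_model(c);K=m["K"];R=q2R(m["rotation"])
    P=np.stack([(U-K[0,2])/K[0,0]*z,-(V-K[1,2])/K[1,1]*z,-z],-1)@R.T+m["position"]
    return P,z>0
E
python3 - <<'E'
from m import *
d=np.load("topd.npy");im=cv2.imread("pics/top0.png")
P,ok=cloud("top",d,290,450,140,290)
g=im[140:290,290:450].mean(-1)
H=ok&(g>130)&(P[...,2]>.125)&(P[...,2]<.19)
Q=P[H]
for _ in range(4):
    A=np.c_[Q[:,:2],np.ones(len(Q))];c=np.linalg.lstsq(A,Q[:,2],rcond=None)[0]
    r=Q[:,2]-A@c;Q=Q[abs(r)<max(.003,2*r.std())]
print("plane",c,"tilt",np.arctan(np.hypot(*c[:2])),"downhill yaw",np.arctan2(-c[1],-c[0]),r.std())
rect=cv2.minAreaRect((Q[:,:2]*1000).astype(np.float32));print(rect,cv2.boxPoints(rect))
for cam,box in(("top",(360,400,225,262)),("scene",(280,312,185,216))):
    dd=np.load(cam+"d.npy");P,ok=cloud(cam,dd,*box)
    h=P[...,2]-(P[...,:2]@c[:2]+c[2]);W=P[ok&(h>.015)&(h<.07)]
    print(cam,len(W),W.mean(0),"med",np.median(W,0),W.min(0),W.max(0))
    T=P[ok&(h>.040)&(h<.07)]
    print(len(T),T.mean(0)); 
    if len(T)>3:
        u,s,vt=np.linalg.svd((T-T.mean(0))[:,:2]);print(vt[0],s/len(T)**.5)
big=cv2.resize(im[140:310,270:470],(800,680))[:600];cv2.imwrite("pics/crop.png",big)
E
```

```text
plane [-0.1319328  -0.04432932  0.2288611 ] tilt 0.13829260451884853 downhill yaw 0.32414792729207886 0.0015958053445829167
((629.4192504882812, -100.64750671386719), (259.3558654785156, 303.888427734375), 19.0130558013916) [[ 4.5731506e+02  7.6034927e-01]
 [ 5.5631689e+02 -2.8654926e+02]
 [ 8.0152344e+02 -2.0205536e+02]
 [ 7.0252161e+02  8.5254242e+01]]
top 110 [ 0.55388945 -0.12568844  0.20926748] med [ 0.55319073 -0.12606997  0.21102404] [ 0.53541037 -0.1371385   0.18947176] [ 0.57321085 -0.11520235  0.21737478]
97 [ 0.55490527 -0.12578914  0.2109959 ]
[-0.94338981 -0.3316861 ] [0.01102053 0.00358592]
scene 96 [ 0.55990225 -0.12361375  0.2021329 ] med [ 0.561911   -0.12335054  0.20535768] [ 0.53700076 -0.13578322  0.17636494] [ 0.57662846 -0.11454257  0.21501767]
60 [ 0.55916169 -0.12437806  0.20869488]
[0.9486304  0.31638641] [0.01165805 0.00388734]
```

View pics/crop.png

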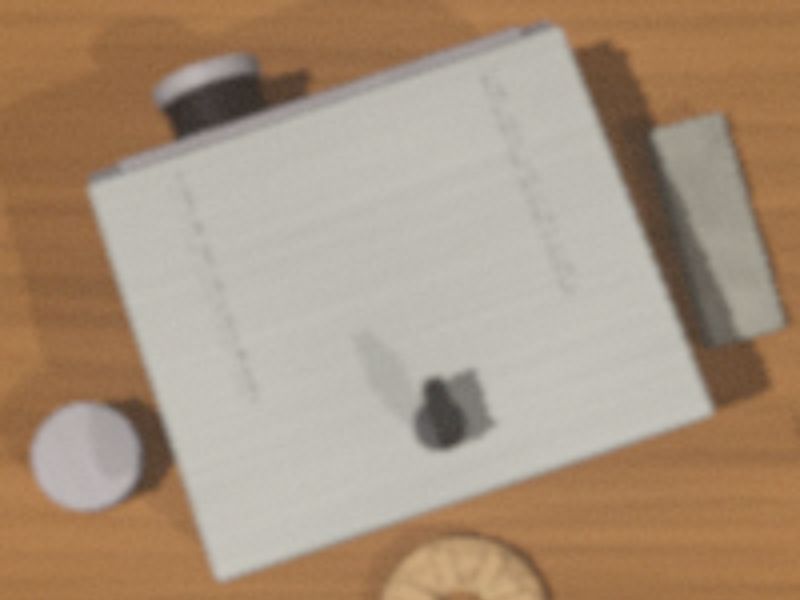

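```bash
cat > go.py <<'E'
from h import *
import sys
def rel(target,yaw_y=None):
    o=robot.observe();R=q2R(o["tool_rot"]);d=R.T@(np.array(target)-o["position"])
    a=np.degrees(np.arctan2(R[1,1],R[0,1]))
    print("t",o["time_s"],"pos",o["position"].round(4),"yawY",a.round(2),"tilt",R[:,2].round(4),"F",o["wrist_force"].round(2),"T",o["ft_torque"].round(3),"j",o["joint_positions"].round(2))
    print("delta cm",(d*100).round(2),"spin",None if yaw_y is None else round((a-yaw_y+90)%180-90,2))
E
python3 -c "
from go import *
rel([.5565,-.1257,.30],90+np.degrees(.33))"
```

```text
t 0.6 pos [0.1786 0.5466 0.2387] yawY 71.91 tilt [ 0.  0. -1.] F [-0.04 -0.3   0.45] T [-0.026  0.026 -0.035] j [ 1.05  0.18  1.61 -0.    1.35 -0.21]
delta cm [-56.8  -52.17  -6.13] spin -37.0
```

Request:
arm_command([
  [[-5,-4,-6],-8],
  [[-56.8,-52.2,-6.1],-37],
  [[-56.8,-52.2,-6.1],-37],
  [[-56.8,-52.2,-6.1],-37],
  [[-56.8,-52.2,-6.1],-37],
  [[-56.8,-52.2,-6.1],-37],
  [[-56.8,-52.2,-6.1],-37],
  [[-56.8,-52.2,-6.1],-37],
  [[-56.8,-52.2,-6.1],-37],
  [[-56.8,-52.2,-6.1],-37],
  [[-56.8,-52.2,-6.1],-37],
  [[-56.8,-52.2,-6.1],-37],
], jaw=1.0, grip_force=15)

```text
time_s: 1.8
position: [0.4599, 0.0467, 0.293]
tool_rot: [0.001, -0.164, 0.986, -0.0]
wrist_force: [0.4, 0.4, -0.3]
grip_width: 0.999
grasp_force: 0.0
```

```bash
python3 -c "
from go import *
rel([.5565,-.1257,.30],90+np.degrees(.33))"
```

```text
t 1.8 pos [0.4599 0.0467 0.293 ] yawY 108.89 tilt [ 0.0012  0.     -1.    ] F [ 0.42  0.39 -0.32] T [0.037 0.018 0.033] j [-0.16 -0.13  1.81  0.    1.46 -2.06]
delta cm [ -3.56 -19.44  -0.69] spin -0.02
```

Request:
arm_command([
  [[-3.5,-19,-0.5],0],
  [[-3.5,-19,-0.5],0],
  [[-3.5,-19,-0.5],0],
  [[-3.5,-19,-0.5],0],
  [[-3.5,-19,-0.5],0],
  [[-3.5,-19,-0.5],0],
  [[-3.5,-19,-0.5],0],
  [[-3.5,-19,-0.5],0],
])

```text
time_s: 2.6
position: [0.5535, -0.1183, 0.2978]
tool_rot: [0.0, -0.165, 0.986, 0.0]
wrist_force: [-0.0, 0.2, -0.1]
grip_width: 0.998
grasp_force: 0.0
```

```bash
python3 -c "
from go import *
rel([.5565,-.1257,.186],90+np.degrees(.33))"
```

```text
t 2.6 pos [ 0.5535 -0.1183  0.2978] yawY 109.0 tilt [ 2.e-04  1.e-04 -1.e+00] F [-0.    0.23 -0.14] T [0.029 0.033 0.031] j [-0.42  0.12  1.56  0.    1.46 -2.32]
delta cm [-0.03 -0.8  11.18] spin 0.09
```

Request:
arm_command([
  [[0,-0.8,1],0],
  [[0,-0.8,4],0],
  [[0,-0.8,7],0],
  [[0,-0.8,9],0],
  [[0,-0.8,10.5],0],
  [[0,-0.8,11.2],0],
  [[0,-0.8,11.2],0],
  [[0,-0.8,11.2],0],
])

```text
time_s: 3.4
position: [0.5571, -0.1275, 0.1864]
tool_rot: [0.001, -0.164, 0.986, -0.0]
wrist_force: [-0.4, -0.1, 0.4]
grip_width: 1.0
grasp_force: 0.0
```

```bash
python3 -c "
from go import *
rel([.5565,-.1257,.186],90+np.degrees(.33))
a=[]
for c in('scene','top'):
    im,d=robot.get_image(c)
    u,v,_=w2px(c,[.5565,-.1257,.19]);u,v=int(u),int(v)
    a.append(cv2.resize(im[v-40:v+40,u-50:u+50,::-1],(400,320),interpolation=2))
cv2.imwrite('pics/g1.png',np.hstack(a))
"
```

```text
t 3.4 pos [ 0.5571 -0.1275  0.1864] yawY 108.92 tilt [ 1.4e-03 -7.0e-04 -1.0e+00] F [-0.41 -0.08  0.36] T [ 0.055  0.001 -0.049] j [-0.43  0.22  1.67 -0.    1.25 -2.33]
delta cm [0.   0.19 0.04] spin 0.01
```

View pics/g1.png

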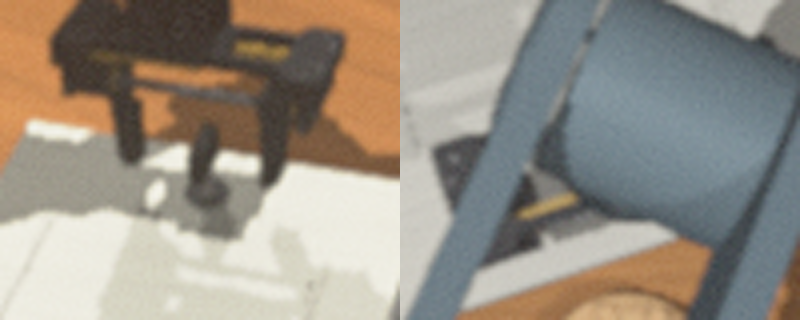

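The scene crop shows the wing at (203,150), about midway between the fingers at (130,140) and (270,160). I'll close gently.

Request:
arm_command([
  [[0,0.1,0],0],
  [[0,0.1,0],0],
  [[0,0.1,0],0],
  [[0,0.1,0],0],
  [[0,0.1,0],0],
  [[0,0.1,0],0],
  [[0,0.1,0],0],
  [[0,0.1,0],0],
], jaw=0, grip_force=12)

```text
time_s: 4.3
position: [0.5562, -0.1263, 0.1855]
tool_rot: [-0.0, -0.164, 0.986, 0.0]
wrist_force: [0.6, -0.4, -0.3]
grip_width: 0.296
grasp_force: 0.0
```

```bash
python3 -c "
from go import *
rel([.5565,-.1257,.186],90+np.degrees(.33)); o=robot.observe();print(o['grip_width'],o['grasp_force'])"
```

```text
t 4.3 pos [ 0.5562 -0.1263  0.1855] yawY 108.9 tilt [-0.  0. -1.] F [ 0.56 -0.39 -0.32] T [ 0.046 -0.056 -0.026] j [-0.43  0.22  1.67 -0.    1.25 -2.33]
delta cm [-0.05  0.05 -0.05] spin -0.0
0.2964391566115733 0.0
```

Request:
arm_command([
  [[0,0,0],0],
  [[0,0,0],0],
  [[0,0,0],0],
  [[0,0,0],0],
  [[0,0,0],0],
])

```text
time_s: 4.8
position: [0.5565, -0.1269, 0.1857]
tool_rot: [0.0, -0.164, 0.986, -0.001]
wrist_force: [1.3, -5.0, 0.4]
grip_width: 0.136
grasp_force: 12.0
```

```bash
python3 -c "
from go import *
rel([.5486,-.1284,.157],90+np.degrees(.33)); o=robot.observe();print(o['grip_width'],o['grasp_force'])"
```

```text
t 4.8 pos [ 0.5565 -0.1269  0.1857] yawY 108.89 tilt [ 7.e-04 -1.e-03 -1.e+00] F [ 1.33 -4.96  0.38] T [-0.696 -0.204 -0.034] j [-0.43  0.22  1.67 -0.    1.25 -2.33]
delta cm [0.79 0.12 2.87] spin -0.02
0.1361167490097994 11.999668795469915
```

Request:
arm_command([
  [[0,-0.1,0],0],
  [[0.13,-0.1,0.35],0],
  [[0.25,-0.1,0.7],0],
  [[0.37,-0.1,1.05],0],
  [[0.49,-0.1,1.4],0],
  [[0.61,-0.1,1.8],0],
  [[0.7,-0.1,2.15],0],
  [[0.79,-0.1,2.5],0],
  [[0.79,-0.1,2.5],0],
  [[0.79,-0.1,2.5],0],
], grip_force=20)

```text
time_s: 5.8
position: [0.5491, -0.1297, 0.1604]
tool_rot: [0.0, -0.164, 0.986, 0.0]
wrist_force: [4.3, 1.3, 2.0]
grip_width: 0.135
grasp_force: 20.0
```

```bash
python3 -c "
from go import *
rel([.5486,-.1284,.157],90+np.degrees(.33)); o=robot.observe();print(o['grip_width'],o['grasp_force'])"
```

```text
t 5.8 pos [ 0.5491 -0.1297  0.1604] yawY 108.91 tilt [ 1.e-04  2.e-04 -1.e+00] F [4.26 1.29 2.03] T [ 0.242 -0.736  0.037] j [-0.44  0.24  1.7   0.    1.2  -2.34]
delta cm [0.01 0.14 0.34] spin 0.0
0.13501506907959268 20.000241345260292
```

Request:
arm_command([
  [[-0.05,0,0.15],0],
  [[-0.05,0,0.3],0],
  [[-0.05,0,0.4],0],
  [[-0.05,0,0.4],0],
  [[-0.05,0,0.4],0],
], grip_force=40)

```text
time_s: 6.3
position: [0.5489, -0.1298, 0.1565]
tool_rot: [-0.001, -0.164, 0.986, 0.0]
wrist_force: [-1.1, -0.3, 5.3]
grip_width: 0.133
grasp_force: 40.0
```

```bash
cat > s.py <<'E'
from go import *
rel([.5486,-.1284,.157],90+np.degrees(.33))
E
python3 s.py
```

```text
t 6.3 pos [ 0.5489 -0.1298  0.1565] yawY 108.91 tilt [-1.5e-03 -1.0e-04 -1.0e+00] F [-1.12 -0.29  5.33] T [ 0.143 -0.011 -0.051] j [-0.44  0.24  1.71 -0.    1.19 -2.34]
delta cm [-0.01  0.14 -0.05] spin -0.0
```

Request:
arm_command([
  [[0,0,0.1],0],
  [[0,0,0.2],0],
  [[0,0,0.3],0],
  [[0,0,0.3],0],
  [[0,0,0.3],0],
])

```text
time_s: 6.8
position: [0.5488, -0.1298, 0.1535]
tool_rot: [-0.001, -0.164, 0.986, 0.0]
wrist_force: [-2.0, -0.1, 5.3]
grip_width: 0.132
grasp_force: 40.0
```

Request:
arm_command([
  [[0,0,0.1],0],
  [[0,0,0.1],0],
  [[0,0,0.1],0],
])

```text
time_s: 7.1
position: [0.5489, -0.1298, 0.1525]
tool_rot: [-0.001, -0.164, 0.986, 0.0]
wrist_force: [-2.7, 0.1, 5.4]
grip_width: 0.131
grasp_force: 40.0
```

Request:
arm_command([
  [[0,0,0],0],
  [[0,0,0],0],
])

```text
time_s: 7.3
position: [0.5488, -0.1298, 0.1525]
tool_rot: [-0.001, -0.164, 0.986, 0.0]
wrist_force: [-1.7, 0.3, 5.6]
grip_width: 0.13
grasp_force: 40.0
```

Request:
arm_command([
  [[0.03,0,0.1],0],
  [[0.03,0,0.1],0],
  [[0.03,0,0.1],0],
])

```text
time_s: 7.6
position: [0.5488, -0.1298, 0.1516]
tool_rot: [-0.0, -0.164, 0.986, 0.0]
wrist_force: [-1.7, 1.3, 5.6]
grip_width: 0.133
grasp_force: 40.0
```

Request:
arm_command([
  [[0,0,0.1],0],
  [[0,0,0.1],0],
  [[0,0,0.1],0],
])

```text
time_s: 7.9
position: [0.5488, -0.1298, 0.1507]
tool_rot: [-0.0, -0.164, 0.986, 0.0]
wrist_force: [-1.4, 0.4, 6.4]
grip_width: 0.129
grasp_force: 40.0
```

Request:
arm_command([
  [[0,0,0.1],0],
  [[0,0,0.1],0],
  [[0,0,0.1],0],
])

```text
time_s: 8.2
position: [0.5488, -0.1299, 0.1497]
tool_rot: [-0.0, -0.164, 0.986, 0.0]
wrist_force: [-1.8, 0.6, 6.8]
grip_width: 0.132
grasp_force: 40.0
```

Request:
arm_command([
  [[0,0,0.1],0],
  [[0,0,0.1],0],
  [[0,0,0.1],0],
])

```text
time_s: 8.5
position: [0.5488, -0.1299, 0.1487]
tool_rot: [-0.0, -0.164, 0.986, 0.0]
wrist_force: [-1.3, 0.3, 6.6]
grip_width: 0.131
grasp_force: 40.0
```

Request:
arm_command([
  [[0,0,0.1],0],
  [[0,0,0.1],0],
  [[0,0,0.1],0],
])

```text
time_s: 8.8
position: [0.5488, -0.1299, 0.1478]
tool_rot: [-0.0, -0.164, 0.986, -0.0]
wrist_force: [-2.3, 1.7, 7.1]
grip_width: 0.136
grasp_force: 40.0
```

Request:
arm_command([
  [[0,0,0.1],0],
  [[0,0,0.1],0],
  [[0,0,0.1],0],
])

```text
time_s: 9.1
position: [0.5488, -0.1299, 0.1468]
tool_rot: [-0.0, -0.164, 0.986, 0.0]
wrist_force: [-1.7, 0.7, 7.0]
grip_width: 0.132
grasp_force: 40.0
```

Request:
arm_command([
  [[0,0,0.1],0],
  [[0,0,0.1],0],
  [[0,0,0.1],0],
])

```text
time_s: 9.4
position: [0.5488, -0.1298, 0.1458]
tool_rot: [-0.0, -0.164, 0.986, 0.0]
wrist_force: [-1.8, 0.1, 6.9]
grip_width: 0.133
grasp_force: 40.0
```

Request:
arm_command([
  [[0,0,0.1],0],
  [[0,0,0.1],0],
  [[0,0,0.1],0],
])

```text
time_s: 9.7
position: [0.5488, -0.1299, 0.1449]
tool_rot: [-0.0, -0.164, 0.986, -0.0]
wrist_force: [-2.1, 0.7, 7.7]
grip_width: 0.133
grasp_force: 40.0
```

Request:
arm_command([
  [[0,0,0.1],0],
  [[0,0,0.1],0],
  [[0,0,0.1],0],
])

```text
time_s: 10.0
position: [0.5489, -0.1298, 0.1439]
tool_rot: [-0.0, -0.164, 0.986, 0.0]
wrist_force: [-1.8, 0.0, 8.1]
grip_width: 0.135
grasp_force: 40.0
```

Request:
arm_command([
  [[0,0,0.1],0],
  [[0,0,0.1],0],
  [[0,0,0.1],0],
])

```text
time_s: 10.3
position: [0.5488, -0.1299, 0.1429]
tool_rot: [-0.0, -0.164, 0.986, 0.0]
wrist_force: [-1.5, 0.5, 7.4]
grip_width: 0.129
grasp_force: 40.0
```

Request:
arm_command([
  [[0,0,0.1],0],
  [[0,0,0.1],0],
  [[0,0,0.1],0],
])

```text
time_s: 10.6
position: [0.5489, -0.1299, 0.1423]
tool_rot: [-0.0, -0.164, 0.986, -0.0]
wrist_force: [-2.3, 0.5, 9.8]
grip_width: 0.128
grasp_force: 40.0
```

Request:
arm_command([
  [[0,0,0.05],0],
  [[0,0,0.05],0],
  [[0,0,0.05],0],
])

```text
time_s: 10.9
position: [0.5489, -0.1299, 0.1421]
tool_rot: [-0.0, -0.164, 0.986, -0.0]
wrist_force: [-5.5, 2.1, 12.0]
grip_width: 0.128
grasp_force: 40.0
```

Request:
arm_command([
  [[0,0,0],2],
  [[0,0,0],4],
  [[0,0,0],6],
  [[0,0,0],8],
  [[0,0,0],10],
  [[0,0,0],10],
])

```text
time_s: 11.5
position: [0.549, -0.1302, 0.1421]
tool_rot: [-0.0, -0.077, 0.997, -0.0]
wrist_force: [-3.5, 0.6, 11.6]
grip_width: 0.13
grasp_force: 40.0
```

```bash
python3 s.py
```

```text
t 11.5 pos [ 0.549  -0.1302  0.1421] yawY 98.86 tilt [-6.e-04 -9.e-04 -1.e+00] F [-3.53  0.6  11.61] T [ 0.14   0.31  -0.034] j [-0.44  0.26  1.72 -0.    1.16 -2.17]
delta cm [ 0.01  0.18 -1.49] spin -10.05
```

Request:
arm_command([
  [[0,0,0],4],
  [[0,0,0],8],
  [[0,0,0],12],
  [[0,0,0],16],
  [[0,0,0],20],
  [[0,0,0],24],
  [[0,0,0],28],
  [[0,0,0],32],
  [[0,0,0],36],
  [[0,0,0],40],
  [[0,0,0],40],
])

```text
time_s: 12.6
position: [0.5488, -0.1315, 0.1422]
tool_rot: [-0.0, 0.269, 0.963, -0.002]
wrist_force: [-5.4, -3.6, 11.4]
grip_width: 0.132
grasp_force: 40.0
```

```bash
python3 s.py
```

```text
t 12.6 pos [ 0.5488 -0.1315  0.1422] yawY 58.8 tilt [-0.001  -0.0032 -1.    ] F [-5.44 -3.59 11.4 ] T [-0.828  0.587 -0.03 ] j [-0.44  0.26  1.72 -0.    1.16 -1.47]
delta cm [ 0.17  0.25 -1.48] spin -50.11
```

Request:
arm_command([
  [[0.02,-0.04,0],4],
  [[0.02,-0.04,0],8],
  [[0.02,-0.04,0],12],
  [[0.02,-0.04,0],16],
  [[0.02,-0.04,0],20],
  [[0.02,-0.04,0],24],
  [[0.02,-0.04,0],28],
  [[0.02,-0.04,0],32],
  [[0.02,-0.04,0],36],
  [[0.02,-0.04,0],39],
  [[0.02,-0.04,0],41],
  [[0.02,-0.04,0],41],
])

```text
time_s: 13.8
position: [0.5477, -0.1323, 0.1421]
tool_rot: [0.0, 0.589, 0.808, -0.002]
wrist_force: [-7.8, -5.9, 11.6]
grip_width: 0.133
grasp_force: 40.0
```

```bash
python3 s.py
```

```text
t 13.8 pos [ 0.5477 -0.1323  0.1421] yawY 17.86 tilt [-0.0027 -0.0042 -1.    ] F [-7.82 -5.93 11.61] T [-1.416  1.221  0.034] j [-0.44  0.26  1.72 -0.01  1.16 -0.75]
delta cm [ 0.34  0.2  -1.5 ] spin 88.95
```

Request:
arm_command([
  [[-0.03,-0.05,0],0.5],
  [[-0.03,-0.1,0],1],
  [[-0.03,-0.1,0],1.5],
  [[-0.03,-0.1,0],1.5],
])

```text
time_s: 14.2
position: [0.5475, -0.1324, 0.1422]
tool_rot: [0.001, 0.599, 0.801, -0.002]
wrist_force: [-5.3, -4.2, 12.3]
grip_width: 0.13
grasp_force: 40.0
```

```bash
python3 s.py
```

```text
t 14.2 pos [ 0.5475 -0.1324  0.1422] yawY 16.41 tilt [-0.001  -0.0035 -1.    ] F [-5.33 -4.23 12.3 ] T [-1.062  0.727  0.071] j [-0.45  0.26  1.72 -0.    1.16 -0.73]
delta cm [ 0.35  0.21 -1.48] spin 87.5
```

Request:
arm_command([
  [[0,0,-0.1],0],
  [[0,0,-0.2],0],
  [[0,0,-0.3],0],
  [[0,0,-0.4],0],
  [[0,0,-0.4],0],
], grip_force=20)

```text
time_s: 14.7
position: [0.5474, -0.1322, 0.1456]
tool_rot: [0.0, 0.599, 0.801, -0.002]
wrist_force: [-2.3, -4.1, 7.8]
grip_width: 0.134
grasp_force: 20.0
```

```bash
python3 s.py
```

```text
t 14.7 pos [ 0.5474 -0.1322  0.1456] yawY 16.41 tilt [-0.0014 -0.0028 -1.    ] F [-2.32 -4.08  7.81] T [-0.901  0.449  0.073] j [-0.45  0.26  1.72 -0.    1.17 -0.73]
delta cm [ 0.33  0.22 -1.14] spin 87.5
```

Request:
arm_command([
  [[0,0,-0.05],0],
  [[0,0,-0.1],0],
  [[0,0,-0.1],0],
])

```text
time_s: 15.0
position: [0.5474, -0.1322, 0.1465]
tool_rot: [0.0, 0.599, 0.801, -0.002]
wrist_force: [-3.4, -4.6, 7.0]
grip_width: 0.13
grasp_force: 20.0
```

Request:
arm_command([
  [[0,0,-0.05],0],
  [[0,0,-0.1],0],
  [[0,0,-0.1],0],
])

```text
time_s: 15.3
position: [0.5474, -0.1321, 0.147]
tool_rot: [0.0, 0.599, 0.801, -0.001]
wrist_force: [-0.5, -5.7, 4.9]
grip_width: 0.134
grasp_force: 20.0
```

Request:
arm_command([
  [[0,0,-0.05],0],
  [[0,0,-0.05],0],
  [[0,0,-0.05],0],
  [[0,0,-0.05],0],
  [[0,0,-0.05],0],
  [[0,0,-0.05],0],
], jaw=0.6)

```text
time_s: 15.9
position: [0.5479, -0.1304, 0.1474]
tool_rot: [-0.0, 0.599, 0.801, -0.0]
wrist_force: [-0.1, -0.2, -0.9]
grip_width: 0.593
grasp_force: 0.0
```

Request:
arm_command([
  [[0,0,-1],0],
  [[0,0,-4],0],
  [[0,0,-8],0],
  [[0,0,-12],0],
  [[0,0,-12],0],
  [[0,10,-12],0],
  [[0,20,-12],0],
  [[0,20,-12],0],
  [[0,20,-12],0],
  [[0,20,-12],0],
  [[0,20,-12],0],
])

```text
time_s: 17.0
position: [0.7398, -0.0734, 0.2648]
tool_rot: [-0.002, 0.598, 0.801, -0.001]
wrist_force: [-1.1, 0.0, -0.7]
grip_width: 0.601
grasp_force: 0.0
```

Run:
```python
from m import *
o=robot.observe();print(o["time_s"],o["position"],o["wrist_force"],o["grip_width"])
a=[]
for c in("scene","top"):
    im,d=robot.get_image(c);u,v,_=w2px(c,[.5486,-.1284,.16]);u,v=int(u),int(v);print(c,u,v)
    a.append(cv2.resize(im[v-60:v+60,u-80:u+80,::-1],(400,300),interpolation=2))
    P,ok=cloud(c,d,u-22,u+22,v-22,v+22);h=P[...,2];W=P[ok&(h>.14)&(h<.2)]
    print(len(W),W.mean(0),W.max(0));x=(W-W.mean(0))[:,:2];_,s,vt=np.linalg.svd(x);print(vt[0],s)
    P,ok=cloud(c,d,u-40,u+40,v-8,v+8);print("hatch z",np.median(P[...,2][ok]))
cv2.imwrite("pics/end.png",np.hstack(a))
```

```text
17.0 [ 0.73981668 -0.07339894  0.26482386] [-1.06211201  0.02018876 -0.65635459] 0.600516762814084
scene 298 210
136 [ 0.55054714 -0.12819056  0.16265672] [ 0.55987065 -0.10998162  0.17696919]
[-0.28597951  0.95823573] [0.13070834 0.03959596]
hatch z 0.13188038973264155
top 379 246
91 [ 0.54545025 -0.12862228  0.1725812 ] [ 0.55542832 -0.11072516  0.17938393]
[-0.29456644  0.955631  ] [0.10691438 0.03385203]
hatch z 0.1346748440170773
```

View pics/end.png

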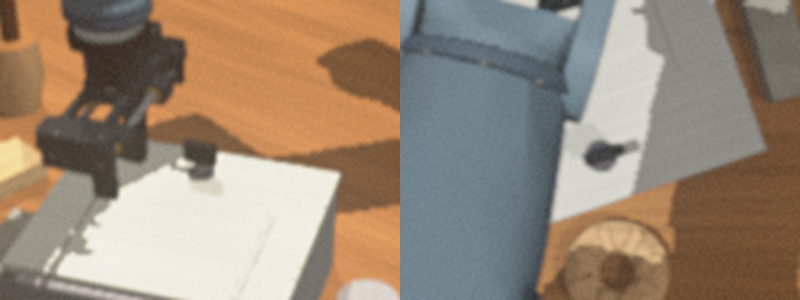

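The scene crop shows the wing turned crosswise at (200,155). The hatch is flat at z = 0.132 and has held for a second with nothing touching it.

```bash
python3 -c "
from rig import robot
print(robot.close_job())"
```

```text
the job is handed in; nothing more can be done
None
```

The hatch is shut and locked: I pressed the fastener gently to its stop, turned it a quarter turn clockwise until it caught, let go, and handed the job in at about 17 s with nothing else touched.

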